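Gauge the sleeves and hold the cam lift at its crest

TASK

Of the two orange sleeves only the wide-bored one passes over the gauge pin of the cam lift: slide it fully down onto the pin and put the other one in the open white carton. Once both are let go, take the red handle, swing the cam lever up from its rest until the cam is at its highest lift (lever upright; going further lowers the table again) and finish while still holding it there, since the spring pulls it back. Leave the other things on the bench alone.

Things in the scene. Friction and masses are not known exactly. Their poses are not given: they have to be found in the camera images.
- sleeve_wide_center (a point): Centre (half-way up) of the orange plastic sleeve with the wide bore: 42 mm outside diameter, 40 mm tall, 24 mm through bore along its z, open at both ends; stands upright on the bench. 60 g. It fits over the 20 mm gauge pin.
- sleeve_narrow_center (a point): Centre (half-way up) of the orange sleeve with the narrow bore: the same outside (42 mm diameter, 40 mm tall, 60 g), but its through bore is only 16 mm, so it does not pass over the gauge pin. It is the reject. Which of the two sleeves stands where varies.
- sleeve_wide: The wide-bored sleeve itself; origin at the centre of its underside.
- sleeve_narrow: The narrow-bored sleeve itself; origin at the centre of its underside.
- pin_foot (a point): Foot of the steel gauge pin, on its axis, on the lift's aluminium table (84 x 82 mm, top 88 mm above the bench at rest; only the pin rises above it); z up. Pin: 20 mm diameter, 52 mm tall, last 12 mm tapered to 8 mm. A sleeve that is home has its centre 20 mm above this point. At the crest the table has gone 12 mm up and 12 mm along +x of the lift, still level.
- cam_lift: The cam lift, fixed to the bench: dark steel base 130 x 100 x 12 mm, two grey cheeks, between them two brass eccentrics turning together that carry the table. Origin at the centre of the base's underside; its x points away from the lever's rest direction, its y towards the side where lever and handle are.
- cam_lever (a joint): Angle of the cam lever about its horizontal axle (rad). 0 = at rest: level, pointing along -x of the lift (to the robot); grows as the handle swings up. Table lift is 12 mm x sin(angle): highest at 1.571 (lever upright); stop at 2.1, past the crest. A spring always pulls it back to 0: the handle needs 3 N at rest, 4 to 5 N at the crest.
- cam_lever_axis (a point): Point on the lever's axle line, 60 mm above the bench, beside the handle's middle (the axle runs along y of the lift). The handle's middle moves round this point on a vertical circle of 120 mm radius.
- handle_grip (a point): Middle of the red handle: a round bar 14 mm in diameter, 58 mm long, parallel to the axle, standing out sideways (+y of the lift) from the end of the flat steel lever. At rest it lies 60 mm above the bench, free all round; the lever's bar is 30 mm away on the -y side. It turns with the lever, so it rolls between fingers that keep their direction.
- reject_carton: Open white carton for rejects, fixed in place: 86 mm along its x, 170 mm along its y, walls 56 mm high and 3 mm thick, floor 2 mm; inside 80 x 166 mm. Origin at the centre of its underside.
- tape_roll: Roll of tape, 96 mm wide, 19 mm high, loose on the bench: a bystander. Origin at its underside.
- petri_dish_3: Petri dish, 59 mm wide, 16 mm high, loose on the bench: a bystander. Origin at its underside.

How it is judged:
By the outcome, as a careful person would: the job done as asked, in the order asked, and still so for the second after the job is handed in, while the arm keeps its last pose, push and grip.
It also fails if it takes over 72 s, if anything falls off the work surface, if the arm or the gripper's body presses on something with over 40 N, if the wrist force passes 120 N, or if a joint passes its speed limit or range.

ROBOT

A 7-joint arm with a two-finger parallel gripper is mounted at the origin on a cart in front of the work surface, level with it; the furniture and walls round the work are solid. World frame = base frame: x ahead of the robot, y to its left, z up, the work surface at z = 0. Lengths are in m, angles in rad, forces in N, time in s.
With the tool pointing down it reaches from about 0.425 to 0.875 m from the base axis. Payload 4.7 kg.
Tool frame: the origin (TCP) lies midway between the tips of the shut fingers; the grasp point (between the pads) lies ctrl.grasp_offset behind it (ctrl.grasp_offset is the distance from the TCP to the grasp point, in m); z points along the fingers, y is the line along which they close (so a half turn about z gives the same grasp; the last joint's range is limited). The gripper opens to 87 mm and grips with 3 to 60 N. Pads are 19 mm wide; open, the fingers measure 117 mm over their backs; the gripper's body (75 mm by 190 mm) begins 51 mm behind the grasp point.
Start: joints at [-1.279, 0.321, -0.07, 1.45, 0.023, 1.371, -0.057], TCP at [0.178, 0.625, 0.223] pointing down, gripper open.
Joint ranges: [-2.86, 2.86], [-0.3, 2.09], [-1.38, 1.24], [0.06, 2.45], [-1.56, 4.7], [0.09, 2.05], [-2.69, 2.69]. Speed limits (rad/s): [2.57, 2.57, 3.14, 3.14, 3.14, 3.14, 3.14].

INTERFACE

Orientations are given as a rotation vector (axis times angle).
In Python, from bench import ctrl gives the robot as it stands. The module is installed in compiled form; this text tells all that it offers.
- The arm moves only by the tool jog_arm, never from a script. Its argument "moves" is one flat list of numbers, 7 for each row, row after row: the shift along the tool's x, y, z in units of 30 cm (1.0 is 30 cm), then the turn, a rotation vector about the tool's x, y, z in units of 60 degrees (1.0 is 60 degrees), then the gripper's target within -1 to 1 (fully open at 1, half-way at 0, shut at -1). In form: [x, y, z, wx, wy, wz, fingers, x, y, z, wx, wy, wz, fingers, ...]. A call has exactly 8 rows; each row is the pose to reach, as a shift and turn from the pose commanded when the call began, along the tool's axes at that moment; what a row does not reach only later rows make up. A row lasts 1/8 s, in which the tool goes at most 62.5 mm and 10.7 degrees, less where a joint would pass 70% of its speed; a pose out of reach is approached as far as the arm can. A call with a number of a shift or a turn outside -1 to 1 is refused whole. A call with a gripper value outside its range is refused whole. The fingers move at their own pace and stop on an object; "newtons" is the grip in N (left out, the last holds). Time passes only in rows, so rows that repeat a pose let the fingers close, or fill a call up. It gives the time, the measured TCP pose, the force, the opening and the grip force at its end, in the units of the state.
- ctrl.get_state(): the state, without advancing time (a new reading comes with each control period).
- ctrl.get_image(name): name is "scene" or "top" or "wrist"; returns a dict with "pixels" (400x640x3 uint8, red, green, blue), "fx", "fy", "cx", "cy" (pixels), "xyz" and "rotation" of the camera in the world; the wrist camera has in their place "tool_from_camera" (4x4, takes a point from camera to tool coordinates, whose origin is the TCP and whose axes are the flange's). Camera axes: x right, y up, looking along -z (the intrinsics and any distortion apply to the point x, -y, -z); pixel columns grow to the right and rows downward; lengths in m; the calibration is good to about 2 mm. A picture is of the moment at which its call begins: read the wrist's pose just before it. There is no depth.
- ctrl.close_job(): hands the job in; it is judged then, once.
The state is a dict: "time": time; "joint_positions": joint angles; "qd": joint speeds; "joint_torque": joint torques, N m; "position": TCP position; "tool_rot": TCP orientation; "ft_force": force on the tool from outside, world axes, zero at the start; "torque": the same for the moment, N m; "grip_width": opening from 0.0 (shut) to 1.0 (fully open); "grip_force": force on a finger pad.
Only numpy, scipy, OpenCV 4.12 (cv2) and the standard library are available. Lean on these libraries where they do the work, as an engineer would, in place of code of your own. Each camera call takes 0.05 s, during which the arm holds its last target. There are 200 camera calls.

## Working session

There is one attempt and no reset: what is moved stays moved. The work goes in short steps, Python scripts to look and compute and a tool call to move; the robot and the scene stay as the last step left them, time stands still between calls to the robot, and variables do not carry over. Pictures are saved under pics/ and viewed, at most 10 in all, crops included, and the job is handed in when it is done.

Besides the shell and the picture viewer there is one more tool, called after "Call:" by a JSON object that holds its "name" and its "arguments". jog_arm: Moves the arm, as the interface text tells. Its arguments: {"type":"object","properties":{"moves":{"type":"array"},"newtons":{"type":"number"}},"required":["moves"]}

```bash
mkdir -p pics; cat > h.py <<'E'
import numpy as np, cv2
from bench import ctrl
from scipy.spatial.transform import Rotation as R
def st():
    s=ctrl.get_state(); return s
def img(name,save=None):
    s=ctrl.get_state(); im=ctrl.get_image(name)
    if 'tool_from_camera' in im:
        T=np.eye(4);T[:3,:3]=R.from_rotvec(s['tool_rot']).as_matrix();T[:3,3]=s['position']
        M=T@np.array(im['tool_from_camera']);im['xyz']=M[:3,3];im['rotation']=M[:3,:3]
    im['Rm']=np.array(im['rotation']); 
    if im['Rm'].shape!=(3,3): im['Rm']=R.from_rotvec(im['Rm']).as_matrix()
    if save: cv2.imwrite('pics/'+save,im['pixels'][:,:,::-1])
    return im
def ray(im,u,v,z):
    d=im['Rm']@np.array([(u-im['cx'])/im['fx'],-(v-im['cy'])/im['fy'],-1])
    o=np.array(im['xyz']); return o+d*(z-o[2])/d[2]
def proj(im,p):
    c=im['Rm'].T@(np.array(p)-np.array(im['xyz'])); return np.array([im['cx']+im['fx']*c[0]/-c[2],im['cy']-im['fy']*c[1]/-c[2]])
def delta(p,r=None):
    "shift in move units to world TCP p; turn to rotation r (matrix)"
    s=st();T=R.from_rotvec(s['tool_rot']).as_matrix()
    out=[T.T@(np.array(p)-s['position'])/0.3]
    if r is not None: out.append(R.from_matrix(T.T@r).as_rotvec()/(np.pi/3))
    return np.round(np.concatenate(out),4)
E
python3 - <<'E'
from h import *
s=st();print(s);print(ctrl.grasp_offset)
for n in('scene','top'):
    im=img(n,n+'0.png');print(n,{k:v for k,v in im.items() if k!='pixels'})
E
```

```text
{'time': 0.0, 'joint_positions': array([-1.27889721,  0.32180237, -0.07009304,  1.45168409,  0.02259169,
        1.37080949, -0.05689125]), 'qd': array([ 6.12403835e-04, -2.25214894e-04,  9.12708087e-05, -6.82616630e-04,
        1.34053410e-03, -1.59995011e-03, -1.32751835e-04]), 'joint_torque': array([ 3.33510934e-04, -4.91277766e+01, -4.03899886e-01, -3.12532496e+01,
       -6.41273288e-02,  4.34179860e-02,  1.59121837e-04]), 'position': array([0.17814208, 0.6245264 , 0.22147042]), 'tool_rot': array([-4.34868245e-01, -3.11116944e+00,  2.99703137e-03]), 'ft_force': array([-0.18588789,  1.17395485,  0.16152524]), 'torque': array([ 0.00090959,  0.03205624, -0.04284389]), 'grip_force': 0.0, 'grip_width': 1.0041906433936545}
0.0187
scene {'fx': 444.9152528384271, 'fy': 444.9152528384271, 'cx': 323.2878633315982, 'cy': 197.4886809119343, 'xyz': array([ 0.01871704, -0.03421965,  1.0448914 ]), 'rotation': array([ 0.4185599 , -0.41123814, -1.4630753 ]), 'Rm': array([[ 0.06533507,  0.85846855, -0.50868761],
       [-0.99777788,  0.06287648, -0.02204185],
       [ 0.01306225,  0.50899735,  0.86066897]])}
top {'fx': 374.47609896253545, 'fy': 374.47609896253545, 'cx': 314.0292468698685, 'cy': 206.72375961892382, 'xyz': array([0.51031726, 0.00419347, 1.17534954]), 'rotation': array([ 0.04808663, -0.08069709, -1.59068848]), 'Rm': array([[-0.02173023,  0.99644154, -0.08143738],
       [-0.99956735, -0.02003875,  0.02153051],
       [ 0.01982199,  0.08187   ,  0.99644588]])}
```

View pics/top0.png

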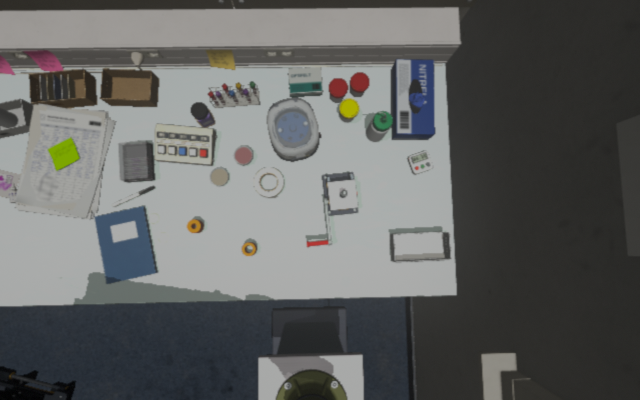

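View pics/scene0.png

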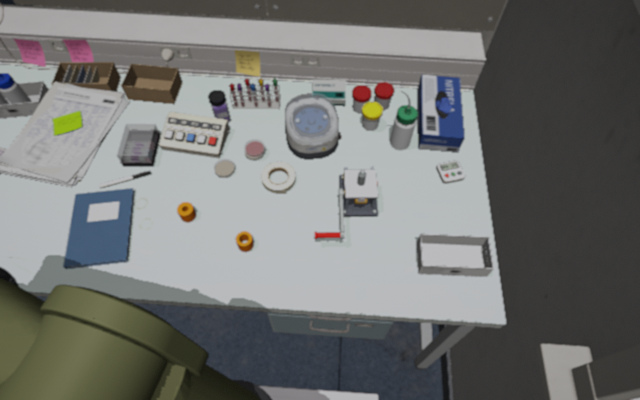

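The top view shows orange sleeves at about (195,226), with the smaller hole, and (249,248), with the larger hole. The red handle is at (317,243), the lift and pin at (343,193), and the carton at (419,247). The scene view agrees with this.

```bash
python3 - <<'E'
from h import *
for n in('top','scene'):
    im=img(n);p=im['pixels'];hsv=cv2.cvtColor(p,cv2.COLOR_RGB2HSV)
    def comps(m,lo,zs,box):
        m=m.astype(np.uint8);k,l,s,c=cv2.connectedComponentsWithStats(m)
        for i in range(1,k):
            if s[i,4]>=lo and box[0]<c[i][0]<box[1] and box[2]<c[i][1]<box[3]:
                print(n,c[i].round(1),s[i],[ray(im,*c[i],z).round(4) for z in zs])
                ys,xs=np.where(l==i);r=cv2.minAreaRect(np.c_[xs,ys].astype(np.float32));q=cv2.boxPoints(r)
                print('  box',[ray(im,*a,zs[-1])[:2].round(3).tolist() for a in q])
    h,s_,v=hsv[...,0],hsv[...,1],hsv[...,2]
    print('orange');comps((h>8)&(h<22)&(s_>170)&(v>120),40,[.02,.04],(150,300,190,270))
    print('red');comps(((h<6)|(h>174))&(s_>150)&(v>100),40,[.06],(290,350,220,260))
    print('white carton/table'); 
    # crops
    b=(300,480,150,290) if n=='top' else (300,500,150,290)
    c=p[b[2]:b[3],b[0]:b[1],::-1];cv2.imwrite(f'pics/c_{n}.png',cv2.resize(c,None,fx=4,fy=4,interpolation=cv2.INTER_CUBIC))
a=cv2.imread('pics/c_top.png');b=cv2.imread('pics/c_scene.png')
a=cv2.resize(a,(720,560));cv2.imwrite('pics/c1.png',a);cv2.imwrite('pics/c2.png',b)
E
```

```text
orange
top [194.1 225.6] [188 220  13  12 103] [array([0.554, 0.348, 0.02 ]), array([0.5532, 0.342 , 0.04  ])]
  box [[0.571, 0.36], [0.57, 0.324], [0.537, 0.324], [0.538, 0.36]]
top [248.5 248.7] [243 243  13  12  61] [array([0.4801, 0.1824, 0.02  ]), array([0.4806, 0.1793, 0.04  ])]
  box [[0.465, 0.196], [0.498, 0.196], [0.497, 0.16], [0.464, 0.16]]
red
top [317.2 242.8] [308 241  20   5  61] [array([ 0.494 , -0.0271,  0.06  ])]
  box [[0.497, 0.001], [0.5, -0.056], [0.491, -0.056], [0.488, 0.0]]
white carton/table
orange
scene [185.1 209.6] [178 203  15  14 145] [array([0.5611, 0.3509, 0.02  ]), array([0.5505, 0.3434, 0.04  ])]
  box [[0.556, 0.368], [0.578, 0.34], [0.546, 0.318], [0.525, 0.347]]
scene [243.9 239.5] [237 232  15  15 117] [array([0.4867, 0.1841, 0.02  ]), array([0.4776, 0.1798, 0.04  ])]
  box [[0.497, 0.2], [0.499, 0.165], [0.461, 0.16], [0.459, 0.194]]
red
scene [327.5 234.8] [316 233  24   5  95] [array([ 0.4956, -0.0262,  0.06  ])]
  box [[0.498, 0.002], [0.502, -0.054], [0.492, -0.055], [0.488, 0.001]]
white carton/table
```

View pics/c1.png

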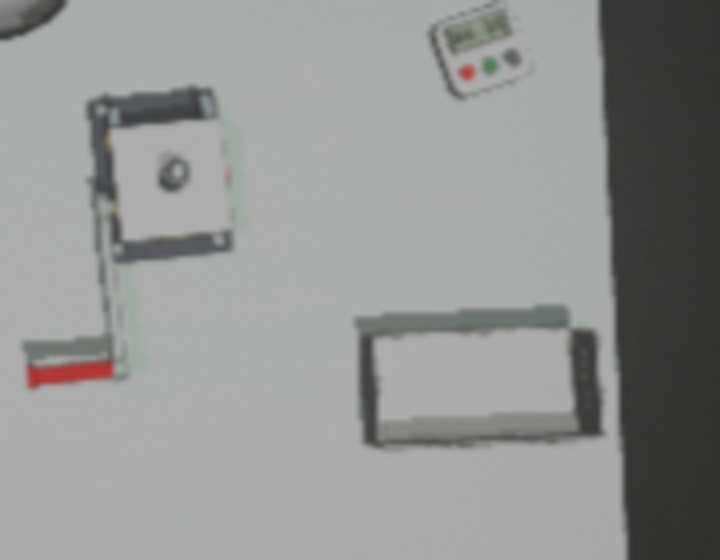

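```bash
python3 - <<'E'
from h import *
im=img('top')
f=lambda x,y,z:ray(im,300+x/4,150+y/4,z)[:2].round(4)
print('pin top',f(173,173,.14),'carton rim corners',[f(*a,.056) for a in((362,330),(597,330),(602,436),(368,446))],'floor corners',[f(*a,.0) for a in((376,338),(572,328),(576,410),(380,420))])
print('table',[f(*a,.088) for a in((108,128),(222,118),(232,232),(118,241))])
w=img('wrist','w0.png');print(w['tool_from_camera'],w['fx'],w['cx'],w['cy'])
Rd=np.diag([-1.,1,-1])
print(delta([.52,.345,.2],Rd))
E
```

```text
pin top [ 0.631  -0.1004] carton rim corners [array([ 0.5198, -0.2473]), array([ 0.5159, -0.4246]), array([ 0.437 , -0.4242]), array([ 0.4336, -0.2485])] floor corners [array([ 0.5137, -0.2707]), array([ 0.5182, -0.4262]), array([ 0.454 , -0.4262]), array([ 0.4497, -0.2714])]
table [array([ 0.6711, -0.0589]), array([ 0.677 , -0.1429]), array([ 0.5929, -0.1476]), array([ 0.588 , -0.0642])]
[[ 2.86828571e-04  9.55882491e-01  2.93749180e-01  8.23012228e-02]
 [ 9.99999337e-01 -6.01721799e-04  9.81609385e-04 -4.82406309e-04]
 [ 1.11505851e-03  2.93748703e-01 -9.55882030e-01 -1.62230129e-01]
 [ 0.00000000e+00  0.00000000e+00  0.00000000e+00  1.00000000e+00]] 331.9844795789507 321.5745545990564 195.63570372076236
[-1.3514e+00 -5.8490e-01  7.4400e-02 -6.0000e-04 -0.0000e+00 -2.6520e-01]
```

Call:
{"name": "jog_arm", "arguments": {"moves": [-0.95,-0.4,0,0,0,-0.265,1,-0.95,-0.4,0,0,0,-0.265,1,-0.95,-0.4,0,0,0,-0.265,1,-0.95,-0.4,0,0,0,-0.265,1,-0.95,-0.4,0,0,0,-0.265,1,-0.95,-0.4,0,0,0,-0.265,1,-0.95,-0.4,0,0,0,-0.265,1,-0.95,-0.4,0,0,0,-0.265,1]}}

```text
time: 1.3
position: [0.4178, 0.433, 0.2225]
tool_rot: [0.005, -3.141, -0.001]
ft_force: [-0.7, 0.4, -0.0]
grip_width: 0.998
grip_force: 0.0
```

```bash
python3 - <<'E'
from h import *
print(st()['position'],delta([.535,.34,.17],np.diag([-1.,1,-1])))
w=img('wrist','w1.png')
print(proj(w,[.555,.347,.04]))
E
```

```text
[0.41775475 0.43304647 0.2224631 ] [-0.39   -0.3114  0.1745  0.0004 -0.0007  0.0028]
[248.97592444 287.24424804]
```

View pics/w1.png

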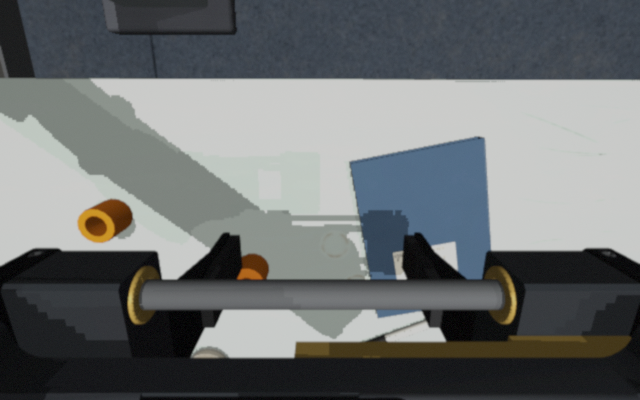

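The wrist view shows the wide-bored sleeve at (105,220). The reject is at (252,268), partly hidden by the gripper. Next I grasp the reject.

Call:
{"name": "jog_arm", "arguments": {"moves": [-0.457,-0.293,0.25,0,0,0,1,-0.457,-0.293,0.25,0,0,0,1,-0.457,-0.293,0.25,0,0,0,1,-0.457,-0.293,0.25,0,0,0,1,-0.457,-0.293,0.35,0,0,0,1,-0.457,-0.293,0.55,0,0,0,1,-0.457,-0.293,0.71,0,0,0,1,-0.457,-0.293,0.71,0,0,0,1], "newtons": 15}}

```text
time: 2.35
position: [0.5519, 0.3437, 0.0056]
tool_rot: [0.004, -3.134, 0.006]
ft_force: [0.2, 1.1, 0.0]
grip_width: 0.998
grip_force: 0.0
```

Call:
{"name": "jog_arm", "arguments": {"moves": [0,0,0,0,0,0,-1,0,0,0,0,0,0,-1,0,0,0,0,0,0,-1,0,0,0,0,0,0,-1,0,0,0,0,0,0,-1,0,0,0,0,0,0,-1,0,0,0,0,0,0,-1,0,0,0,0,0,0,-1]}}

```text
time: 3.35
position: [0.5567, 0.3437, 0.0098]
tool_rot: [0.0, 3.141, 0.0]
ft_force: [-0.7, -0.9, 3.6]
grip_width: 0.479
grip_force: 15.0
```

Call:
{"name": "jog_arm", "arguments": {"moves": [0,0,-0.2,0,0,0,-1,0,0,-0.4,0,0,0,-1,0.03,-0.2,-0.5,0,0,0,-1,0.05,-0.4,-0.5,0,0,0,-1,0.07,-0.6,-0.5,0,0,0,-1,0.1,-0.8,-0.5,0,0,0,-1,0.12,-1,-0.5,0,0,0,-1,0.12,-1,-0.5,0,0,0,-1]}}

```text
time: 4.35
position: [0.5199, 0.0372, 0.1595]
tool_rot: [-0.016, -3.142, 0.003]
ft_force: [0.6, 0.3, -0.6]
grip_width: 0.481
grip_force: 15.0
```

Call:
{"name": "jog_arm", "arguments": {"moves": [0.02,-0.2,0,0,0,0,-1,0.04,-0.4,0,0,0,0,-1,0.06,-0.6,0,0,0,0,-1,0.1,-0.8,0,0,0,0,-1,0.13,-1,0,0,0,0,-1,0.13,-1,0,0,0,0,-1,0.13,-1,0,0,0,0,-1,0.13,-1,0,0,0,0,-1]}}

```text
time: 5.35
position: [0.4823, -0.254, 0.1592]
tool_rot: [0.005, -3.141, -0.002]
ft_force: [0.3, 0.2, -0.2]
grip_width: 0.48
grip_force: 15.0
```

```bash
python3 - <<'E'
from h import *
print(st()['position'],st()['grip_width'],delta([.476,-.337,.1],np.diag([-1.,1,-1])))
w=img('wrist','w2.png')
E
```

```text
[ 0.48225238 -0.25398903  0.15920697] 0.4797184496390097 [ 2.170e-02 -2.768e-01  1.971e-01  1.000e-03 -2.000e-04  3.200e-03]
```

View pics/w2.png

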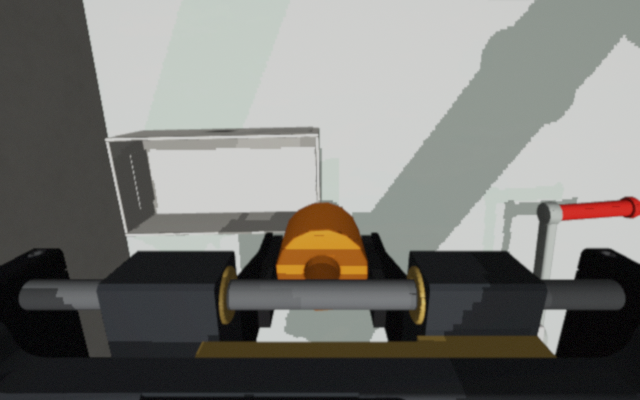

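The wrist view shows the carton rim from about (108,138) to (320,129) on the far edge and (127,233) at the near left corner. The handle runs from (558,212) to (632,206).

```bash
python3 - <<'E'
from h import *
w=img('wrist')
for a in((108,138),(320,128),(127,234)): print('rim',ray(w,*a,.056).round(4))
for a in((558,212),(630,207)): print('handle',ray(w,*a,.06).round(4))
print([proj(w,[x,y,.056]).round() for x in(.434,.52) for y in(-.42,-.25)])
E
```

```text
rim [ 0.434  -0.4243  0.056 ]
rim [ 0.4256 -0.2559  0.056 ]
rim [ 0.5167 -0.4231  0.056 ]
handle [ 0.4937 -0.0566  0.06  ]
handle [0.489  0.0024 0.06  ]
[array([113., 138.]), array([327., 139.]), array([131., 237.]), array([327., 238.])]
```

Call:
{"name": "jog_arm", "arguments": {"moves": [0.02,-0.15,0,0,0,0,-1,0.03,-0.283,0,0,0,0,-1,0.03,-0.283,0.1,0,0,0,-1,0.03,-0.283,0.25,0,0,0,-1,0.03,-0.283,0.4,0,0,0,-1,0.03,-0.283,0.47,0,0,0,-1,0.03,-0.283,0.475,0,0,0,-1,0.03,-0.283,0.475,0,0,0,-1]}}

```text
time: 6.45
position: [0.4736, -0.3419, 0.0186]
tool_rot: [-0.0, 3.139, -0.002]
ft_force: [1.3, 0.4, -0.7]
grip_width: 0.477
grip_force: 15.0
```

Call:
{"name": "jog_arm", "arguments": {"moves": [0,0,0,0,0,0,0.9,0,0,0,0,0,0,0.9,0,0,0,0,0,0,0.9,0,0,0,0,0,0,0.9,0,0,-0.2,0,0,0,0.9,0,0,-0.4,0,0,0,0.9,0,0,-0.6,0,0,0,0.9,0,0,-0.6,0,0,0,1]}}

```text
time: 7.45
position: [0.4749, -0.3436, 0.2027]
tool_rot: [0.001, 3.132, -0.007]
ft_force: [0.4, -1.5, -0.1]
grip_width: 0.983
grip_force: 0.0
```

```bash
python3 - <<'E'
from h import *
s=st();print(s['position'],s['joint_positions'])
im=img('scene');hsv=cv2.cvtColor(im['pixels'],cv2.COLOR_RGB2HSV)
m=((hsv[...,0]>8)&(hsv[...,0]<22)&(hsv[...,1]>170)&(hsv[...,2]>90)).astype(np.uint8)
k,l,s,c=cv2.connectedComponentsWithStats(m)
print([(c[i].round(),s[i,4],ray(im,*c[i],.02).round(3)) for i in range(1,k) if s[i,4]>15])
print(proj(im,[.473,-.339,.02]))
E
```

```text
[ 0.47486597 -0.34355619  0.2027276 ] [ 0.01775825  0.21100473  0.65081592  1.6742893  -0.13474745  1.29069694
  2.26424284]
[(array([244., 241.]), np.int32(186), array([0.482, 0.182, 0.02 ]))]
[452.12116445 258.14352072]
```

Call:
{"name": "jog_arm", "arguments": {"moves": [-0.15,0.15,-0.05,0,0,0,1,-0.3,0.3,-0.1,0,0,0,1,-0.45,0.45,-0.16,0,0,0,1,-0.6,0.6,-0.16,0,0,0,1,-0.7,0.75,-0.16,0,0,0,1,-0.75,0.81,-0.16,0,0,0,1,-0.75,0.81,-0.16,0,0,0,1,-0.75,0.81,-0.16,0,0,0,1]}}

```text
time: 8.5
position: [0.696, -0.1008, 0.244]
tool_rot: [-0.005, -3.139, 0.002]
ft_force: [0.2, -0.3, 0.3]
grip_width: 1.001
grip_force: 0.0
```

```bash
python3 - <<'E'
from h import *
s=st();print(s['position'],s['tool_rot'],np.abs(s['qd']).max())
w=img('wrist');print(proj(w,[.631,-.1,.14]))
c=w['pixels'][:250,150:510,::-1];cv2.imwrite('pics/w3.png',cv2.resize(c,None,fx=2.2,fy=2.2))
im=img('scene');hsv=cv2.cvtColor(im['pixels'],cv2.COLOR_RGB2HSV)
m=((hsv[...,0]>8)&(hsv[...,0]<22)&(hsv[...,1]>170)&(hsv[...,2]>90)).astype(np.uint8)
k,l,s,c=cv2.connectedComponentsWithStats(m)
print([(c[i].round(),s[i,4],ray(im,*c[i],.02).round(3)) for i in range(1,k) if s[i,4]>15])
E
```

```text
[ 0.69601629 -0.10075395  0.2439588 ] [-4.57411256e-03 -3.13918209e+00  2.08218534e-03] 0.019268211193317872
[322.96499203 117.27268009]
[(array([453., 257.]), np.int32(210), array([ 0.476, -0.342,  0.02 ]))]
```

View pics/w3.png

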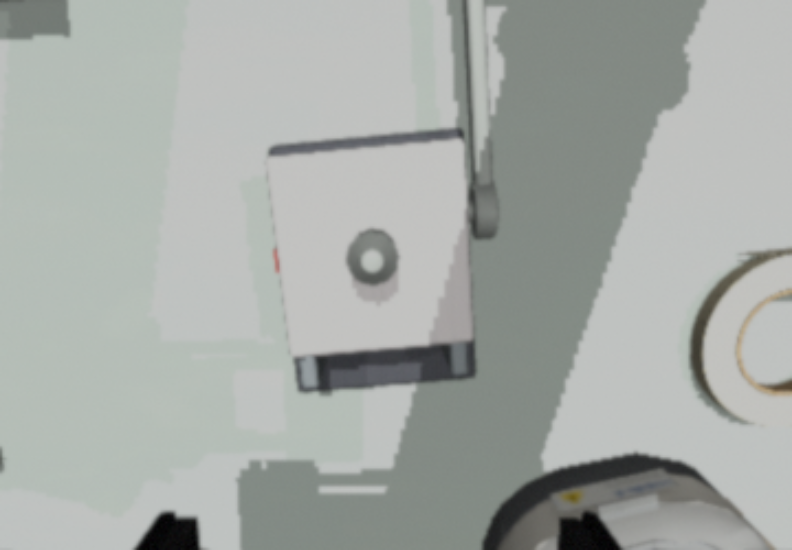

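The wrist crop shows the pin tip at crop (372,262). The table corners are at (268,152), (462,135), (472,345) and (293,356). The lever hub is at (485,211).

```bash
python3 - <<'E'
from h import *
w=img('wrist');g=lambda a,z:ray(w,150+a[0]/2.2,a[1]/2.2,z)
print('pin tip',g((372,262),.14),'shoulder',g((372,257),.128))
q=np.array([g(a,.088)[:2] for a in((268,152),(462,135),(472,345),(293,356))]);print(q.round(4),q.mean(0))
for a,b in((0,1),(3,2),(0,3),(1,2)):
    d=q[b]-q[a];print(np.linalg.norm(d).round(4),np.arctan2(d[1],d[0]).round(3))
print('hub',g((485,211),.06))
print(delta([.50,.182,.2],np.diag([-1.,1,-1])))
E
```

```text
pin tip [ 0.63280032 -0.10339576  0.14      ] shoulder [ 0.63182788 -0.1034967   0.128     ]
[[ 0.5923 -0.1462]
 [ 0.5861 -0.067 ]
 [ 0.6724 -0.06  ]
 [ 0.6771 -0.1392]] [ 0.63199006 -0.10307497]
0.0795 1.648
0.0793 1.629
0.0851 0.083
0.0866 0.081
hub [ 0.61596164 -0.05255422  0.06      ]
[ 6.581e-01  9.406e-01  1.506e-01 -4.000e-04 -0.000e+00 -3.500e-03]
```

Call:
{"name": "jog_arm", "arguments": {"moves": [0.1,0.19,0,0,0,0,1,0.2,0.38,0,0,0,0,1,0.3,0.57,0.05,0,0,0,1,0.4,0.76,0.1,0,0,0,1,0.497,0.943,0.15,0,0,0,1,0.497,0.943,0.15,0,0,0,1,0.497,0.943,0.15,0,0,0,1,0.497,0.943,0.15,0,0,0,1]}}

```text
time: 9.65
position: [0.5497, 0.1819, 0.2008]
tool_rot: [0.007, 3.14, -0.001]
ft_force: [-0.1, -0.3, -0.1]
grip_width: 0.999
grip_force: 0.0
```

```bash
python3 - <<'E'
from h import *
s=st();print(s['position'],s['tool_rot'])
w=img('wrist');print(proj(w,[.48,.182,.04]))
hsv=cv2.cvtColor(w['pixels'],cv2.COLOR_RGB2HSV)
m=((hsv[...,0]>5)&(hsv[...,0]<25)&(hsv[...,1]>150)&(hsv[...,2]>60)).astype(np.uint8);m[250:]=0
cs,h=cv2.findContours(m,cv2.RETR_CCOMP,cv2.CHAIN_APPROX_NONE)
for c in cs:
    if len(c)>30: 
        e=cv2.fitEllipse(c);print(e,ray(w,*e[0],.04).round(4),ray(w,*e[0],.02).round(4))
x,y=proj(w,[.48,.182,.03]).astype(int)
c=w['pixels'][max(0,y-70):y+70,x-90:x+90,::-1];print(max(0,y-70),x-90);cv2.imwrite('pics/w4.png',cv2.resize(c,None,fx=4,fy=4))
E
```

```text
[0.54972746 0.18189221 0.20080586] [ 6.59327900e-03  3.13997211e+00 -7.05005824e-04]
[321.92102049 107.50496933]
((31.92633628845215, 227.20599365234375), (6.52503776550293, 25.050029754638672), 82.79891967773438) [ 0.6004 -0.123   0.04  ] [ 0.6087 -0.1419  0.02  ]
((319.4847106933594, 104.57201385498047), (41.35117721557617, 43.20561218261719), 179.07203674316406) [0.4773 0.1797 0.04  ] [0.478  0.1796 0.02  ]
((319.6646423339844, 103.879638671875), (25.220117568969727, 26.21830177307129), 174.60447692871094) [0.4767 0.1799 0.04  ] [0.4773 0.1798 0.02  ]
37 231
```

View pics/w4.png

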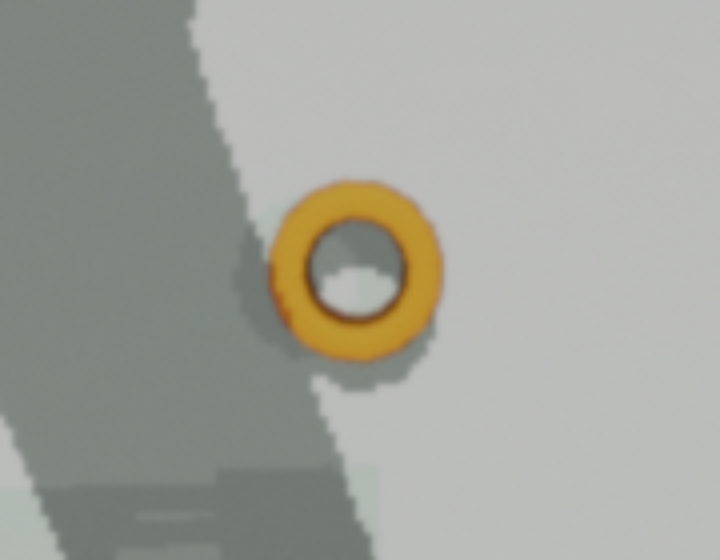

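The crop shows one sleeve centred at crop (357,270). Its bore is about 0.6 of its outside diameter, so it is the wide one. Next I grasp it.

Call:
{"name": "jog_arm", "arguments": {"moves": [0.2,-0.006,0.1,0,0,0,1,0.24,-0.006,0.2,0,0,0,1,0.24,-0.006,0.35,0,0,0,1,0.24,-0.006,0.53,0,0,0,1,0.24,-0.006,0.637,0,0,0,1,0.24,-0.006,0.637,0,0,0,1,0.24,-0.006,0.637,0,0,0,1,0.24,-0.006,0.637,0,0,0,1]}}

```text
time: 10.7
position: [0.4782, 0.1832, 0.0109]
tool_rot: [0.002, 3.138, 0.003]
ft_force: [-0.0, -0.1, 0.8]
grip_width: 1.005
grip_force: 0.0
```

Call:
{"name": "jog_arm", "arguments": {"moves": [0,0,0,0,0,0,-1,0,0,0,0,0,0,-1,0,0,0,0,0,0,-1,0,0,0,0,0,0,-1,0,0,0,0,0,0,-1,0,0,0,0,0,0,-1,0,0,-0.2,0,0,0,-1,0,0,-0.2,0,0,0,-1], "newtons": 10}}

```text
time: 11.7
position: [0.4798, 0.1843, 0.073]
tool_rot: [0.001, 3.134, 0.007]
ft_force: [0.7, -0.7, -0.8]
grip_width: 0.483
grip_force: 10.0
```

```bash
python3 - <<'E'
from h import *
print(st()['position'],st()['grip_width'],delta([.6325,-.1033,.21],np.diag([-1.,1,-1])))
E
```

```text
[0.47979774 0.18428399 0.07304022] 0.48298235825021096 [-5.129e-01 -9.564e-01 -4.568e-01  4.100e-03  7.200e-03 -4.000e-04]
```

Call:
{"name": "jog_arm", "arguments": {"moves": [0,-0.05,-0.2,0,0,0,-1,-0.05,-0.2,-0.43,0,0,0,-1,-0.15,-0.4,-0.43,0,0,0,-1,-0.3,-0.6,-0.43,0,0,0,-1,-0.4,-0.8,-0.43,0,0,0,-1,-0.513,-0.956,-0.43,0,0,0,-1,-0.513,-0.956,-0.43,0,0,0,-1,-0.513,-0.956,-0.43,0,0,0,-1]}}

```text
time: 12.7
position: [0.6301, -0.1075, 0.1964]
tool_rot: [-0.008, -3.14, 0.004]
ft_force: [-1.3, 0.1, -0.9]
grip_width: 0.48
grip_force: 10.0
```

```bash
python3 - <<'E'
from h import *
for i in range(4):
    s=st();print(s['position'].round(4),s['tool_rot'].round(4))
    w=img('wrist')
print(proj(w,[.6325,-.1033,.14]))
hsv=cv2.cvtColor(w['pixels'],cv2.COLOR_RGB2HSV)
cv2.imwrite('pics/w5.png',w['pixels'][100:350,170:470,::-1].repeat(2,0).repeat(2,1))
E
```

```text
[ 0.6301 -0.1075  0.1964] [-0.008  -3.1397  0.0035]
[ 0.6297 -0.105   0.1965] [-3.9000e-03 -3.1394e+00  5.0000e-04]
[ 0.6297 -0.1034  0.1968] [-4.0000e-04 -3.1397e+00 -1.1000e-03]
[ 0.6297 -0.1025  0.1971] [ 1.7000e-03 -3.1401e+00 -1.8000e-03]
[320.81262606 219.89928421]
```

View pics/w5.png

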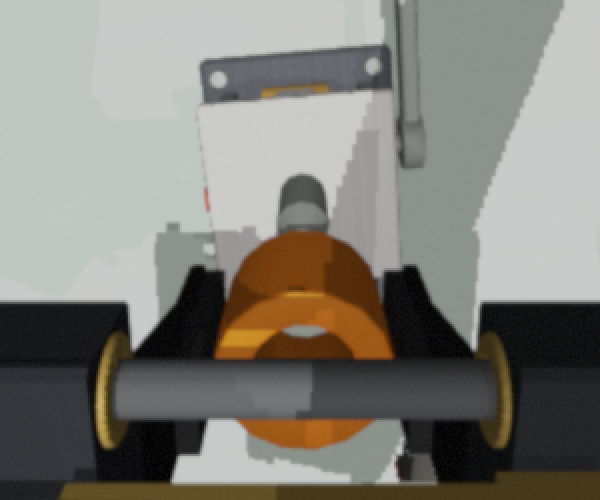

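The crop shows the held sleeve centred at column 305 and the pin in line behind it at column 302. The pin's foot front edge is at crop row 176 and its shoulder at about row 207.

```bash
python3 - <<'E'
from h import *
w=img('wrist');s=st();print(s['position'],s['tool_rot'].round(4))
for r,z in((175,.088),(207,.128)): print(ray(w,170+302/2,100+r/2,z)+[.01,0,0])
print(delta([.6325,-.1033,.15],np.diag([-1.,1,-1])))
E
```

```text
[ 0.6299047  -0.1021373   0.19766929] [ 3.1000e-03 -3.1411e+00 -1.9000e-03]
[ 0.63346575 -0.10288788  0.088     ]
[ 0.63449975 -0.10283688  0.128     ]
[-0.0087 -0.0041  0.1589  0.0012 -0.0004  0.0019]
```

Call:
{"name": "jog_arm", "arguments": {"moves": [-0.014,-0.003,0.05,0,0,0,-1,-0.014,-0.003,0.1,0,0,0,-1,-0.014,-0.003,0.13,0,0,0,-1,-0.014,-0.003,0.16,0,0,0,-1,-0.014,-0.003,0.19,0,0,0,-1,-0.014,-0.003,0.22,0,0,0,-1,-0.014,-0.003,0.22,0,0,0,-1,-0.014,-0.003,0.22,0,0,0,-1]}}

```text
time: 13.95
position: [0.6335, -0.1045, 0.1313]
tool_rot: [-0.0, -3.139, -0.001]
ft_force: [-2.8, 2.4, -1.9]
grip_width: 0.483
grip_force: 10.0
```

Call:
{"name": "jog_arm", "arguments": {"moves": [0.003,0.003,0.02,0,0,0,-1,0.003,0.003,0.04,0,0,0,-1,0.003,0.003,0.06,0,0,0,-1,0.003,0.003,0.08,0,0,0,-1,0.003,0.003,0.095,0,0,0,-1,0.003,0.003,0.1,0,0,0,-1,0.003,0.003,0.1,0,0,0,-1,0.003,0.003,0.1,0,0,0,-1]}}

```text
time: 14.95
position: [0.6326, -0.1037, 0.1013]
tool_rot: [-0.0, -3.14, -0.001]
ft_force: [-4.1, 2.5, 1.6]
grip_width: 0.48
grip_force: 10.0
```

Call:
{"name": "jog_arm", "arguments": {"moves": [0,0,0,0,0,0,0.4,0,0,0,0,0,0,0.4,0,0,0,0,0,0,0.4,0,0,0,0,0,0,0.4,0,0,-0.05,0,0,0,0.4,0,0,-0.15,0,0,0,0.4,0,0,-0.35,0,0,0,0.4,-0.1,0,-0.5,0,0,0,0.4]}}

```text
time: 15.95
position: [0.6634, -0.1052, 0.2568]
tool_rot: [0.003, 3.138, 0.0]
ft_force: [1.5, 0.3, 0.9]
grip_width: 0.7
grip_force: 0.0
```

Call:
{"name": "jog_arm", "arguments": {"moves": [-0.1,0.05,0,0,0,0,1,-0.1,0.05,0,0,0,0,1,-0.1,0.05,0,0,0,0,1,-0.1,0.05,0,0,0,0,1,-0.1,0.05,0,0,0,0,1,-0.1,0.05,0,0,0,0,1,-0.1,0.05,0,0,0,0,1,-0.1,0.05,0,0,0,0,1]}}

```text
time: 16.95
position: [0.6935, -0.0891, 0.252]
tool_rot: [-0.0, -3.142, -0.0]
ft_force: [0.7, -0.9, -0.6]
grip_width: 0.997
grip_force: 0.0
```

```bash
python3 - <<'E'
from h import *
s=st();print(s['position'],s['joint_positions'].round(2))
w=img('wrist');print(proj(w,[.633,-.103,.14]),proj(w,[.633,-.103,.128]))
cv2.imwrite('pics/w6.png',w['pixels'][:250,170:470,::-1].repeat(2,0).repeat(2,1))
E
```

```text
[ 0.69347361 -0.08905209  0.25195433] [-0.31  0.46  0.59  1.28 -0.25  1.47  1.82]
[304.78344548 122.05829022] [305.48328732 120.89736301]
```

View pics/w6.png

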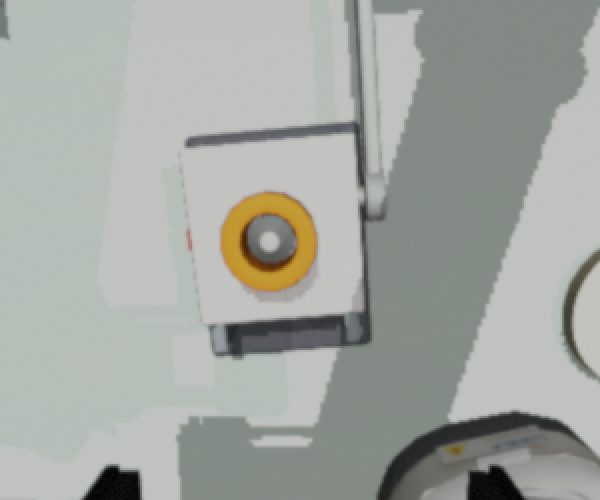

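The sleeve sits around the pin, centred at crop (269,241) and flush near the table. Next is the handle, turning the tool so that its y lies along the lift's x.

Call:
{"name": "jog_arm", "arguments": {"moves": [0.1,0.03,0,0,0,0.15,1,0.2,0.06,0,0,0,0.3,1,0.3,0.1,0,0,0,0.45,1,0.4,0.14,0,0,0,0.6,1,0.5,0.18,0,0,0,0.75,1,0.6,0.22,0,0,0,0.9,1,0.665,0.22,0,0,0,1,1,0.665,0.22,0,0,0,1,1]}}

```text
time: 18.0
position: [0.4934, -0.0228, 0.2524]
tool_rot: [-1.569, -2.722, -0.003]
ft_force: [0.4, -0.7, 0.9]
grip_width: 0.997
grip_force: 0.0
```

Call:
{"name": "jog_arm", "arguments": {"moves": [0,0,0,0,0,0.15,1,0,0,0,0,0,0.3,1,0,0,0,0,0,0.43,1,0,0,0,0,0,0.43,1,0,0,0,0,0,0.43,1,0,0,0,0,0,0.43,1,0,0,0,0,0,0.43,1,0,0,0,0,0,0.43,1]}}

```text
time: 19.0
position: [0.494, -0.023, 0.252]
tool_rot: [-2.138, -2.302, -0.0]
ft_force: [-0.1, -0.3, -0.0]
grip_width: 0.998
grip_force: 0.0
```

```bash
python3 - <<'E'
from h import *
s=st();print(s['position'],s['joint_positions'].round(2))
p=.07;Rh=np.array([[-np.sin(p),np.cos(p),0],[np.cos(p),np.sin(p),0],[0,0,-1]])
print(delta([.494,-.023,.0413],Rh))
for n in('wrist','top'):
    w=img(n);print(n,proj(w,[.494,-.028,.067]))
    hsv=cv2.cvtColor(w['pixels'],cv2.COLOR_RGB2HSV);h=hsv[...,0]
    m=(((h<6)|(h>174))&(hsv[...,1]>150)&(hsv[...,2]>80)).astype(np.uint8)
    k,l,q,c=cv2.connectedComponentsWithStats(m)
    for i in range(1,k):
        if q[i,4]>40:
            ys,xs=np.where(l==i);r=cv2.boxPoints(cv2.minAreaRect(np.c_[xs,ys].astype(np.float32)))
            print(q[i],ray(w,*c[i],.064).round(4),[ray(w,*a,.06)[:2].round(4).tolist() for a in r])
E
```

```text
[ 0.49402212 -0.02299051  0.25196962] [-0.68 -0.06  0.66  1.8   0.03  1.38  0.04]
[-1.000e-04 -2.000e-04  7.022e-01  1.000e-04 -1.000e-04  3.300e-03]
wrist [322.64942835 176.85523594]
[313 146  16  58 644] [ 0.4916 -0.0247  0.064 ] [[0.4856, -0.0607], [0.4813, 0.0033], [0.4973, 0.0045], [0.5024, -0.0594]]
top [317.61342578 242.8065569 ]
[351  74  17  17 237] [ 0.9825 -0.167   0.064 ] [[1.0099, -0.1429], [1.0093, -0.1924], [0.9584, -0.1907], [0.9591, -0.1414]]
[330  79  17  18 235] [ 0.9658 -0.1008  0.064 ] [[0.9948, -0.0776], [0.9942, -0.127], [0.9404, -0.1254], [0.941, -0.0763]]
```

Call:
{"name": "jog_arm", "arguments": {"moves": [0,-0.006,0.2,0,0,0,1,0,-0.006,0.4,0,0,0,1,0,-0.006,0.55,0,0,0,1,0,-0.006,0.65,0,0,0,1,0,-0.006,0.7,0,0,0,1,0,-0.006,0.7,0,0,0,1,0,-0.006,0.7,0,0,0,1,0,-0.006,0.7,0,0,0,1], "newtons": 25}}

```text
time: 20.1
position: [0.4934, -0.023, 0.0432]
tool_rot: [2.138, 2.3, 0.004]
ft_force: [0.8, 0.6, -0.4]
grip_width: 0.998
grip_force: 0.0
```

Call:
{"name": "jog_arm", "arguments": {"moves": [0,0,0,0,0,0,-1,0,0,0,0,0,0,-1,0,0,0,0,0,0,-1,0,0,0,0,0,0,-1,0,0,0,0,0,0,-1,0,0,0,0,0,0,-1,0,0,0,0,0,0,-1,0,0,0,0,0,0,-1]}}

```text
time: 21.1
position: [0.4923, -0.0231, 0.0419]
tool_rot: [2.139, 2.301, 0.0]
ft_force: [1.9, 0.6, -0.9]
grip_width: 0.171
grip_force: 2.8
```

```bash
python3 - <<'E'
from h import *
s=st();print(s['position'],s['grip_width'],s['ft_force'])
for d in range(0,100,10):
    t=np.radians(d);print(d,(np.array([.12*(1-np.cos(t)),.12*np.sin(t)])/.3).round(3))
E
```

```text
[ 0.49227971 -0.0230883   0.04194313] 0.17093762584175687 [ 1.87381278  0.5556892  -0.90773534]
0 [0. 0.]
10 [0.006 0.069]
20 [0.024 0.137]
30 [0.054 0.2  ]
40 [0.094 0.257]
50 [0.143 0.306]
60 [0.2   0.346]
70 [0.263 0.376]
80 [0.331 0.394]
90 [0.4 0.4]
```

Call:
{"name": "jog_arm", "arguments": {"moves": [0,0,0,0,0,0,-1,0,0,0,0,0,0,-1,0,0.006,-0.069,0,0,0,-1,0,0.024,-0.137,0,0,0,-1,0,0.054,-0.2,0,0,0,-1,0,0.094,-0.257,0,0,0,-1,0,0.143,-0.306,0,0,0,-1,0,0.143,-0.306,0,0,0,-1]}}

```text
time: 22.1
position: [0.5298, -0.0199, 0.1333]
tool_rot: [-2.132, -2.293, 0.013]
ft_force: [-14.2, 1.2, 7.0]
grip_width: 0.155
grip_force: 25.0
```

```bash
python3 - <<'E'
from h import *
img('wrist');s=st();print(s['position'],s['grip_width'],s['grip_force'],s['ft_force'],s['torque'],s['tool_rot'])
E
```

```text
[ 0.52931329 -0.01995198  0.13281401] 0.1505404162088891 24.972278773784637 [-13.82481274   0.51400668   7.93170711] [0.06270132 3.00335439 0.09456399] [-2.13181781 -2.29300251  0.01362087]
```

Call:
{"name": "jog_arm", "arguments": {"moves": [0,-0.015,0,0,0,0,-1,0,0.01,-0.02,0,0,0,-1,0,0.042,-0.04,0,0,0,-1,0,0.075,-0.055,0,0,0,-1,0,0.105,-0.07,0,0,0,-1,0,0.105,-0.07,0,0,0,-1,0,0.105,-0.07,0,0,0,-1,0,0.105,-0.07,0,0,0,-1]}}

```text
time: 23.15
position: [0.5652, -0.017, 0.1565]
tool_rot: [-2.135, -2.299, 0.002]
ft_force: [-9.6, 1.2, 10.1]
grip_width: 0.148
grip_force: 25.0
```

```bash
python3 - <<'E'
from h import *
s=st();print(s['position'],s['ft_force'],s['torque'],s['tool_rot'])
w=img('wrist');hsv=cv2.cvtColor(w['pixels'],cv2.COLOR_RGB2HSV);h=hsv[...,0]
cv2.imwrite('pics/w7.png',w['pixels'][:,:,::-1])
E
```

```text
[ 0.56515688 -0.01702276  0.15650196] [-9.58516497  1.24439801 10.07740782] [0.19007797 2.35552458 0.08485634] [-2.13526988e+00 -2.29863338e+00  2.27691512e-03]
```

View pics/w7.png

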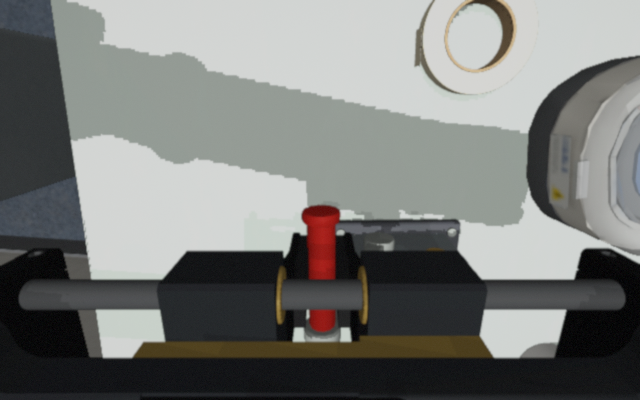

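Call:
{"name": "jog_arm", "arguments": {"moves": [0,0,-0.01,0,0,0,-1,0,0.035,-0.02,0,0,0,-1,0,0.07,-0.028,0,0,0,-1,0,0.105,-0.033,0,0,0,-1,0,0.135,-0.036,0,0,0,-1,0,0.155,-0.037,0,0,0,-1,0,0.155,-0.037,0,0,0,-1,0,0.155,-0.037,0,0,0,-1]}}

```text
time: 24.2
position: [0.613, -0.0138, 0.167]
tool_rot: [-2.137, -2.301, 0.0]
ft_force: [-4.8, 1.2, 3.8]
grip_width: 0.146
grip_force: 25.0
```

```bash
python3 - <<'E'
from h import *
for i in range(3):
    s=st();print(s['position'],s['ft_force'],s['tool_rot'].round(3),s['grip_force']);w=img('wrist')
for n in('scene','top'):
    w=img(n)
    u,v=proj(w,[.58,-.06,.12]).astype(int);c=w['pixels'][v-50:v+50,u-65:u+65,::-1];cv2.imwrite(f'pics/e_{n}.png',cv2.resize(c,None,fx=4,fy=4))
E
```

```text
[ 0.61295924 -0.01381734  0.16696837] [-4.83979901  1.1811422   3.78980767] [-2.137 -2.301  0.   ] 24.9945205450058
[ 0.61295908 -0.01386825  0.16696933] [-5.4583507   1.85871777  3.10450809] [-2.138 -2.301  0.   ] 24.994557201862335
[ 0.61293254 -0.01384144  0.16698034] [-5.93555768  1.66827242  3.21732864] [-2.137 -2.301  0.   ] 24.99459207057953
```

```bash
python3 - <<'E'
from h import *
for n in('scene','top'):
    im=img(n);hsv=cv2.cvtColor(im['pixels'],cv2.COLOR_RGB2HSV)
    m=((hsv[...,0]>8)&(hsv[...,0]<22)&(hsv[...,1]>170)&(hsv[...,2]>70)).astype(np.uint8)
    k,l,s,c=cv2.connectedComponentsWithStats(m)
    print(n,[(c[i].round(),s[i,4]) for i in range(1,k) if s[i,4]>15],proj(im,[.645,-.103,.12]).round(),proj(im,[.476,-.342,.02]).round())
print(ctrl.get_state()['ft_force'],ctrl.close_job())
E
```

```text
scene [(array([361., 172.]), np.int32(155)), (array([453., 257.]), np.int32(212))] [362. 172.] [453. 257.]
top [(array([347., 188.]), np.int32(50)), (array([420., 248.]), np.int32(100))] [343. 189.] [419. 246.]
the job is handed in; nothing more can be done
[-5.5075336   1.92414932  3.07438849] None
```

I handed the job in at about 25 s: the wide sleeve is on the gauge pin, the narrow one is in the carton, and the gripper is still holding the lever close to upright at the cam's crest. I judged the crest from the measured handle position; the camera check before hand-in covered only where the two sleeves are.

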